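Pack the gel-casting caddy

ROBOT

A 7-joint arm with a two-finger parallel gripper is mounted at the origin on the work surface. World frame = base frame: x ahead of the robot, y to its left, z up, the work surface at z = 0. Lengths are in mm, angles in rad, forces in N, time in s.
With the tool pointing down it reaches from about 400 to 900 mm from the base axis. Payload 5.5 kg.
Tool frame: the origin (TCP) lies midway between the tips of the shut fingers; the grasp point (between the pads) lies 19 mm behind it (bot.tcp_to_grasp is the distance from the TCP to the grasp point, in mm); z points along the fingers, y is the line along which they close (so a half turn about z gives the same grasp; the last joint's range is limited). The gripper opens to 92 mm and grips with 3 to 60 N. Pads are 19 mm wide; open, the fingers measure 130 mm over their backs; the gripper's body (75 mm by 190 mm) begins 47 mm behind the grasp point.
Start: joints at [-1.015, 0.501, -0.427, 1.55, 0.221, 1.138, -0.21], TCP at [187.574, 622.347, 226.729] pointing down, gripper open.
Joint ranges: [-2.88, 2.88], [-0.31, 2.03], [-1.54, 1.56], [0.2, 2.42], [-1.41, 4.55], [0.19, 2.02], [-2.57, 2.57]. Speed limits (rad/s): [2.57, 2.57, 3.14, 3.14, 3.14, 3.14, 3.14].

INTERFACE

Orientations are given as a rotation vector (axis times angle).
In Python, from workcell import bot gives the robot as it stands. The module is installed in compiled form; this text tells all that it offers.
- The arm moves only by the tool servo_tool, never from a script. Its argument "steps" is a list of rows, each a list of 6 numbers: the shift along the world's x, y, z in m, then the turn, a rotation vector about the world's x, y, z in degrees. A call has 1 to 12 rows; each row is the pose to reach, as a shift and turn from the pose commanded when the call began; what a row does not reach only later rows make up. A row lasts 1/10 s, in which the tool goes at most 50 mm and 8.59 degrees, less where a joint would pass 70% of its speed; a pose out of reach is approached as far as the arm can. A call with a gripper value outside its range is refused whole. "grip" is the finger opening in m, from 0 to 0.0918, set as the call begins (left out, the last holds). The fingers move at their own pace and stop on an object; "grip_force" is the grip in N (left out, the last holds). Time passes only in rows, so rows that repeat a pose let the fingers close. It gives the time, the measured TCP pose, the force, the opening and the grip force at its end, in the units of the state.
- bot.sense(): the state, without advancing time (a new reading comes with each control period).
- bot.snapshot(name): name is "side" or "top" or "wrist"; returns the picture (420x560x3 uint8, red, green, blue); there is no depth.
- bot.get_calibration(name): a dict with "vfov" (degrees; the focal length in pixels is half the picture's height over the tangent of half this angle, whatever the lens; pixels are square), "cx", "cy" (the principal point, pixels), "cam_to_world" (4x4, takes a point from camera to world coordinates). Camera axes: x right, y down, z forward; pixel columns grow to the right and rows downward; lengths in mm; the calibration is good to about 2 mm. The wrist camera is an equidistant fisheye: a pixel r from the principal point sees the ray r / f radians off the axis. A picture is of the moment at which its call begins: read the wrist's pose just before it. get_calibration takes no time and is no camera call; for the wrist camera it gives the pose at the moment of the call.
- bot.finish_job(): hands the job in; it is judged then, once.
Trained networks look in the newest picture that a camera, given by its name, has taken for a name from the list of things; names that differ only in an ending like _2 or _b are one class to them, and where a whole thing is asked for, a point or a joint stands for the part that bears it (a point fixed in the world has none). Each returns a list of dicts, best first, with "confidence" (0 to 1); they miss things now and then, are a little off and sometimes report something else, mostly with a low value. They report only what shows in the picture. A call takes as long as a camera call. They do not tell look-alikes from the thing itself.
- bot.spot_in(camera, query): "pixel" ([column, row] in pixels, amid what is visible of it).
- bot.outline_of(camera, query): "region" (420x560 bool, what is visible of it) and "pixel" ([column, row] in pixels, amid what is visible of it).
The state is a dict: "time": time; "joint_pos": joint angles; "qvel": joint speeds; "joint_efforts": joint torques, N m; "ee_pos": TCP position; "tcp_rot": TCP orientation; "wrist_force": force on the tool from outside, world axes, zero at the start; "wrist_torque": the same for the moment, N m; "finger_gap": opening from 0.0 (shut) to 1.0 (fully open); "grip_force": force on a finger pad.
Only numpy, scipy, OpenCV 4.12 (cv2) and the standard library are available. Lean on these libraries where they do the work, as an engineer would, in place of code of your own. Each camera call takes 0.05 s, during which the arm holds its last target. There are 200 camera calls.

TASK

Pack the gel-casting kit into the grey caddy: the comb with teeth in the oblong pocket, the block with four holes in the square pocket, the round jar in the wide round pocket and the small bubble level in the small round pocket, each right side up and resting flat on its pocket's floor. Leave the comb without teeth and the block with one large hole where they are.

Things in the scene. Friction and masses are not known exactly. Their poses are not given: they have to be found in the camera images.
- toothed_comb: black plastic gel comb lying flat. Blade 74 (x) x 30 (y, from -15 to +15 mm) x 5 mm thick. Upright grip ridge on it 60 mm long along x and 10 mm wide, centred at y = +5 mm, reaching 24 mm above the underside. Along the -y edge the blade has three separate teeth, 14 mm wide and 14 mm long, with 16 mm gaps. It belongs in the oblong pocket, either way round. Origin: centre of the underside; z up. 35 g or so
- plain_comb: black plastic gel comb lying flat. Blade 74 (x) x 30 (y, from -15 to +15 mm) x 5 mm thick. Upright grip ridge on it 60 mm long along x and 10 mm wide, centred at y = +5 mm, reaching 24 mm above the underside. Along the -y edge the blade is one unbroken strip without teeth. Look-alike; it stays where it is. Origin: centre of the underside; z up. 35 g or so
- four_hole_block: plain aluminium cube-like tube block, 40 x 40 mm, 34 mm high, with four small dark holes (12 mm across) in its top; it belongs in the square pocket, any quarter turn. Sides along its x and y; origin: centre of the underside. About 140 g
- one_hole_block: plain aluminium cube-like tube block, 40 x 40 mm, 34 mm high, with one large dark hole (26 mm across) in its top. Look-alike; it stays where it is. Sides along its x and y; origin: centre of the underside. About 140 g
- jar: squat round amber jar with a white lid, upright, 46 mm across, 48 mm high; belongs in the wide round pocket. Origin: centre of the underside, z up. About 120 g
- level: small round bubble level, an aluminium disc with a green glass top, 30 mm across, 24 mm high; belongs in the small round pocket, glass up. Origin: centre of the underside, z up. About 60 g
- oblong_insert: fixed dark-grey plate 104 x 104 mm, 14 mm high, in one corner of the caddy (grey square tray 222 mm across, rim 24 mm above the bench), with an oblong pocket, 90 mm along its x by 46 mm along its y, in its middle, 8 mm deep, pale-floored, open above. Origin: centre of the plate's underside, 4 mm above the bench; pocket floor 6 mm, plate top 14 mm above the origin
- square_insert: fixed dark-grey plate 104 x 104 mm, 14 mm high, in one corner of the caddy (grey square tray 222 mm across, rim 24 mm above the bench), with a square pocket, 56 x 56 mm, sides along its x and y, in its middle, 8 mm deep, pale-floored, open above. Origin: centre of the plate's underside, 4 mm above the bench; pocket floor 6 mm, plate top 14 mm above the origin
- wide_round_insert: fixed dark-grey plate 104 x 104 mm, 14 mm high, in one corner of the caddy (grey square tray 222 mm across, rim 24 mm above the bench), with a round pocket 62 mm across, in its middle, 8 mm deep, pale-floored, open above. Origin: centre of the plate's underside, 4 mm above the bench; pocket floor 6 mm, plate top 14 mm above the origin
- small_round_insert: fixed dark-grey plate 104 x 104 mm, 14 mm high, in one corner of the caddy (grey square tray 222 mm across, rim 24 mm above the bench), with a round pocket 46 mm across, in its middle, 8 mm deep, pale-floored, open above. Origin: centre of the plate's underside, 4 mm above the bench; pocket floor 6 mm, plate top 14 mm above the origin
Things that resemble listed ones, but are neither listed nor needed, are in the scene too. What is shaped like the toothed_comb but blue is not meant.

How it is judged (in metres and radians):
At the end, for the whole second after the job is handed in: Toothed comb, four-hole block, jar and level each rest on the floor of their own pocket (within 13 mm of the insert's centre, 3 mm of floor height, 0.1 rad of upright), released and at rest; the plain comb and one-hole block are within 20 mm of where they started (horizontal distance between toothed_comb and oblong_insert below 0.013 m and z of toothed_comb in the frame of oblong_insert between 0.003 and 0.0085 m and angle between each of toothed_comb, four_hole_block, jar, level's own z axis and vertical below 0.1 rad and linear speed of each of toothed_comb, four_hole_block, jar, level below 0.02 m/s and angular speed of each of toothed_comb, four_hole_block, jar, level below 0.3 rad/s and horizontal distance between four_hole_block and square_insert below 0.013 m and z of four_hole_block in the frame of square_insert between 0.003 and 0.0085 m and horizontal distance between jar and wide_round_insert below 0.013 m and z of jar in the frame of wide_round_insert between 0.003 and 0.0085 m and horizontal distance between level and small_round_insert below 0.013 m and z of level in the frame of small_round_insert between 0.003 and 0.0085 m and distance of each of plain_comb, one_hole_block from where it was at the start of the episode below 0.02 m); the robot touches nothing.
It fails at once if the comb without teeth is moved by more than 20 mm (distance of plain_comb from where it was at the start of the episode above 0.02 m).
It fails at once if the block with one large hole is moved by more than 20 mm (distance of one_hole_block from where it was at the start of the episode above 0.02 m).
It also fails if it takes over 120 s, if anything falls off the work surface, if the arm or the gripper's body presses on something with over 40 N, if the wrist force passes 120 N, or if a joint passes its speed limit or range.

## Working session

There is one attempt and no reset: what is moved stays moved. The work goes in short steps, Python scripts to look and compute and a tool call to move; the robot and the scene stay as the last step left them, time stands still between calls to the robot, and variables do not carry over. Pictures are saved under pics/ and viewed, at most 14 in all, crops included, and the job is handed in when it is done.

Besides the shell and the picture viewer there is one more tool, called after "Call:" as name(argument=value, ...) on one line, values as JSON. servo_tool: Moves the arm, as the interface text tells. Its arguments: {"type":"object","properties":{"steps":{"type":"array","items":{"type":"array","items":{"type":"number"}}},"grip":{"type":"number"},"grip_force":{"type":"number"}},"required":["steps"]}

```bash
mkdir -p pics; python3 - <<'E'
from workcell import bot
import cv2
for n in ["top","side"]:
    im=bot.snapshot(n); cv2.imwrite(f"pics/{n}0.png",im[:,:,::-1])
    c=bot.get_calibration(n); print(n,c["vfov"],c["cx"],c["cy"],c["cam_to_world"])
    if n=="top":
        for q in ["toothed_comb","plain_comb","four_hole_block","one_hole_block","jar","level","oblong_insert","square_insert","wide_round_insert","small_round_insert"]:
            print(q,[([round(float(v)) for v in d["pixel"]],round(d["confidence"],2)) for d in bot.spot_in(n,q)])
print(bot.sense())
E
```

```text
top 46.93862219647413 284.1907368400477 217.28807551911842 [[-2.06191388e-02 -9.98613910e-01  4.84263306e-02  4.69517259e+02]
 [-9.99784819e-01  2.07049997e-02  1.27200915e-03 -7.37401489e+01]
 [-2.27291320e-03 -4.83896825e-02 -9.98825947e-01  1.18145632e+03]
 [ 0.00000000e+00  0.00000000e+00  0.00000000e+00  1.00000000e+00]]
toothed_comb [([438, 191], 0.55), ([340, 180], 0.54), ([180, 182], 0.33)]
plain_comb [([388, 251], 0.67)]
four_hole_block [([327, 249], 0.53), ([154, 240], 0.26)]
one_hole_block [([274, 245], 0.8)]
jar [([267, 192], 0.74)]
level []
oblong_insert [([137, 198], 0.84)]
square_insert [([181, 180], 0.79), ([141, 200], 0.66)]
wide_round_insert [([152, 238], 0.94), ([195, 226], 0.23)]
small_round_insert [([194, 228], 0.72)]
side 48.615839516553955 286.98304654215707 211.8715267647088 [[ 9.43280140e-01 -1.85161120e-01  2.75568391e-01  2.30196948e+02]
 [-3.31993845e-01 -5.30159532e-01  7.80199306e-01 -9.38741047e+02]
 [ 1.63263184e-03 -8.27433520e-01 -5.61561310e-01  7.00818403e+02]
 [ 0.00000000e+00  0.00000000e+00  0.00000000e+00  1.00000000e+00]]
{'time': 0.6, 'joint_pos': array([-1.0147675 ,  0.50087027, -0.42701234,  1.55038704,  0.22080552,
        1.13831661, -0.21033686]), 'qvel': array([ 1.09077592e-03, -1.45884596e-04, -1.04389605e-03,  1.62268073e-03,
        7.67160550e-05,  2.48912962e-04, -6.09778663e-04]), 'joint_efforts': array([ 1.88668149e-03, -5.66100919e+01, -5.80623731e+00, -2.79362172e+01,
       -6.65900577e-02,  2.09231215e-02,  1.19323670e-05]), 'ee_pos': array([187.59236124, 622.34696051, 226.75381222]), 'tcp_rot': array([-4.58325576e-01, -3.10795998e+00, -7.43175953e-05]), 'wrist_force': array([0.16132396, 0.25637806, 0.66467414]), 'wrist_torque': array([-0.01470308,  0.04300961, -0.01534046]), 'grip_force': 0.0, 'finger_gap': 1.0006415018438852}
```

```bash
python3 - <<'E'
import cv2
im=cv2.imread("pics/top0.png")
cv2.imwrite("pics/top0c.png",cv2.resize(im[120:300,100:480],(798,378),interpolation=cv2.INTER_CUBIC))
E
```

```text
(no output)
```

View pics/top0c.png

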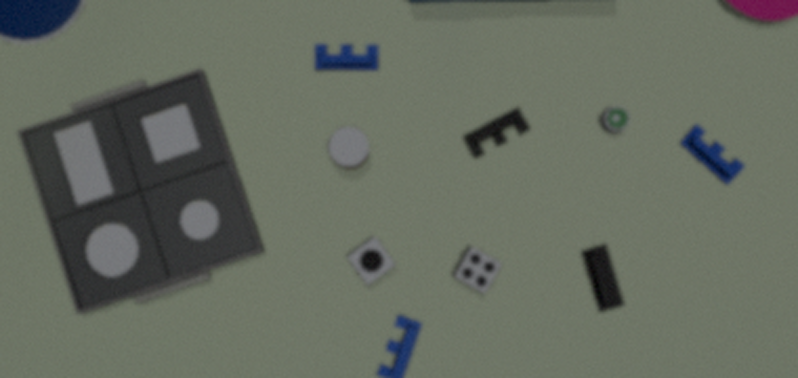

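View pics/side0.png

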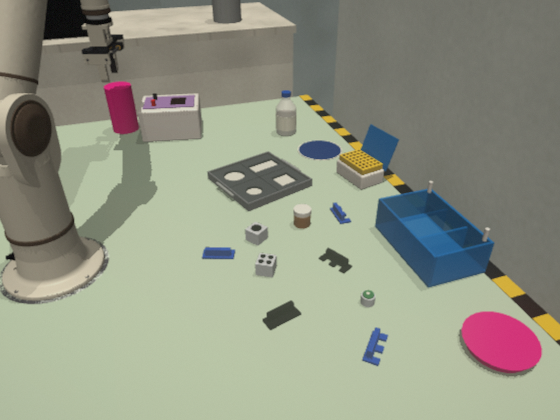

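The crop shows the caddy at the left (oblong pocket upper left, square upper right, wide round lower left, small round lower right). The jar is at crop (349,147), the toothed black comb at (496,132), the level at (614,120), the four-hole block at (477,269), the one-hole block at (371,260) and the plain comb at (602,278). The side view agrees.

```bash
cat > h.py <<'E'
import numpy as np, cv2
from workcell import bot
from scipy.spatial.transform import Rotation as R
def ground(c,px,z,fish=False):
    px=np.atleast_2d(np.array(px,float)); f=210/np.tan(np.radians(c["vfov"]/2)); T=np.array(c["cam_to_world"])
    d=(px-[c["cx"],c["cy"]])/f
    if fish:
        th=np.linalg.norm(d,axis=1,keepdims=True)+1e-9
        v=np.c_[d/th*np.sin(th),np.cos(th)]
    else: v=np.c_[d,np.ones(len(d))]
    v=v@T[:3,:3].T; o=T[:3,3]
    return (o+v*((z-o[2])/v[:,2:]))[:,:2]
E
python3 - <<'E'
from h import *
im=cv2.imread("pics/top0.png"); c=bot.get_calibration("top")
g=cv2.cvtColor(im,cv2.COLOR_BGR2GRAY).astype(float); hsv=cv2.cvtColor(im,cv2.COLOR_BGR2HSV)
def seg(name,cx,cy,r,z,dark):
    px,py=100+cx/2.1,120+cy/2.1
    x0,y0=int(px-r),int(py-r); w=g[y0:y0+2*r+1,x0:x0+2*r+1]
    bg=100
    t,m=cv2.threshold(cv2.GaussianBlur(w,(3,3),0).astype(np.uint8),0,255,(cv2.THRESH_BINARY_INV if dark else cv2.THRESH_BINARY)+cv2.THRESH_OTSU)
    n,l,st,ce=cv2.connectedComponentsWithStats(m)
    k=1+np.argmax(st[1:,4]); ys,xs=np.where(l==k)
    P=ground(c,np.c_[xs+x0,ys+y0],z).astype(np.float32)
    rc=cv2.minAreaRect(P); box=cv2.boxPoints(rc)
    e=box[1]-box[0]; e2=box[2]-box[1]; L=e if np.hypot(*e)>np.hypot(*e2) else e2
    print(name,"t",t,"mean",P.mean(0).round(1),"rect",np.round(rc[0],1),np.round(rc[1],1),"long-ang",round(float(np.degrees(np.arctan2(L[1],L[0]))),1))
seg("tcomb",496,132,18,5,True)
seg("pcomb",602,278,18,5,True)
seg("jar",349,147,15,48,False)
seg("level",614,120,12,20,False)
seg("4blk",477,269,17,34,False)
seg("1blk",371,260,17,34,False)
seg("obl",83,163,20,10,False)
seg("sq",170,133,17,10,False)
seg("wide",112,250,17,10,False)
seg("small",199,219,14,10,False)
E
```

```text
tcomb t 76.0 mean [ 609.8 -199.4] rect [ 608.3 -200.1] [29.9 74.5] long-ang -62.5
pcomb t 71.0 mean [ 437.2 -318.4] rect [ 437.2 -318.2] [72.6 30. ] long-ang 15.0
jar t 106.0 mean [593.4 -30.4] rect [589.7 -30.8] [70.7 70.9] long-ang -1.2
level t 97.0 mean [ 617.8 -334.9] rect [ 617.8 -334.4] [57.9 58.7] long-ang -1.7
4blk t 94.0 mean [ 449.9 -172.9] rect [ 450.3 -172.2] [80.8 80.3] long-ang 88.8
1blk t 74.0 mean [464.7 -51.5] rect [464.6 -51.6] [80.7 80.4] long-ang 88.8
obl t 83.0 mean [582.5 278.7] rect [582.3 278.6] [90.4 44.5] long-ang 18.0
sq t 83.0 mean [615.1 177.5] rect [615.3 177.7] [55.2 54.6] long-ang 17.7
wide t 83.0 mean [481.4 246.4] rect [481.5 246.4] [58.7 59.3] long-ang -64.5
small t 84.0 mean [514.1 145.4] rect [514.5 145.5] [41.2 43.7] long-ang -0.7
```

```bash
python3 - <<'E'
from h import *
c=bot.get_calibration("top")
for n,x,y,z in [("jar",349,147,48),("level",614,119,24),("4blk",479,269,34),("1blk",372,261,34)]:
    print(n,ground(c,[[100+x/2.1,120+y/2.1]],z).round(1))
s=bot.sense(); w=bot.get_calibration("wrist"); print(w, R.from_rotvec(s["tcp_rot"]).as_matrix().round(3))
E
```

```text
jar [[589.6 -31.3]]
level [[ 618.  -334.4]]
4blk [[ 450.  -174.7]]
1blk [[461.5 -54.3]]
{'vfov': 65.70646984690485, 'cx': 274.33677700689066, 'cy': 202.45010061465655, 'cam_to_world': array([[ 2.89182215e-01,  9.10372007e-01,  2.95966983e-01,
         1.06823430e+02],
       [ 9.57273695e-01, -2.74739584e-01, -9.02509485e-02,
         6.46212763e+02],
       [-8.48091301e-04,  3.09420377e-01, -9.50924977e-01,
         3.85284099e+02],
       [ 0.00000000e+00,  0.00000000e+00,  0.00000000e+00,
         1.00000000e+00]])} [[-0.957  0.289 -0.   ]
 [ 0.289  0.957  0.   ]
 [ 0.     0.    -1.   ]]
```

Call:
servo_tool(steps=[[0.402,-0.653,-0.03,0,0,0],[0.402,-0.653,-0.03,0,0,0],[0.402,-0.653,-0.03,0,0,0],[0.402,-0.653,-0.03,0,0,0],[0.402,-0.653,-0.03,0,0,0],[0.402,-0.653,-0.03,0,0,0],[0.402,-0.653,-0.03,0,0,0],[0.402,-0.653,-0.03,0,0,0],[0.402,-0.653,-0.03,0,0,0],[0.402,-0.653,-0.03,0,0,0],[0.402,-0.653,-0.03,0,0,0],[0.402,-0.653,-0.03,0,0,0]], grip=0.0918)

```text
time: 1.8
ee_pos: [502.9, 110.0, 203.7]
tcp_rot: [0.458, 3.107, 0.001]
wrist_force: [0.3, 0.8, -0.2]
finger_gap: 0.996
grip_force: 0.0
```

Call:
servo_tool(steps=[[0.087,-0.141,-0.01,0,0,0],[0.087,-0.141,-0.01,0,0,0],[0.087,-0.141,-0.01,0,0,0],[0.087,-0.141,-0.01,0,0,0],[0.087,-0.141,-0.01,0,0,0],[0.087,-0.141,-0.01,0,0,0]])

```text
time: 2.4
ee_pos: [588.4, -28.0, 193.0]
tcp_rot: [-0.458, -3.107, -0.002]
wrist_force: [-0.2, 0.0, -0.0]
finger_gap: 1.005
grip_force: 0.0
```

```bash
python3 - <<'E'
from h import *
w=bot.get_calibration("wrist");s=bot.sense(); im=bot.snapshot("wrist"); cv2.imwrite("pics/w1.png",im[:,:,::-1])
print(s["ee_pos"].round(1),s["joint_pos"].round(2))
for q in ["jar","toothed_comb","one_hole_block"]:
  for d in bot.outline_of("wrist",q):
    m=d["region"].astype(np.uint8); ys,xs=np.where(m)
    r=cv2.minEnclosingCircle(np.c_[xs,ys].astype(np.float32))
    print(q,d["pixel"],round(d["confidence"],2),m.sum(),xs.min(),xs.max(),ys.min(),ys.max(),r,ground(w,[d["pixel"]],40,True))
E
```

```text
[588.4 -28.  193. ] [ 0.07  0.4  -0.09  1.75  0.04  1.    1.25]
jar [274.4, 187.5] 0.7 1814 253 297 163 213 ((275.1966857910156, 188.28672790527344), 25.632713317871094) [[589.53580879 -28.96632082]]
toothed_comb [149.1, 232.4] 0.88 1131 123 172 207 258 ((145.84210205078125, 233.15789794921875), 28.438343048095703) [[ 597.84673841 -175.21489736]]
toothed_comb [17.7, 254.9] 0.76 554 0 32 236 267 ((15.615913391113281, 248.0343780517578), 19.715150833129883) [[ 574.67827259 -398.91642351]]
toothed_comb [163.8, 18.9] 0.69 787 151 181 0 33 ((167.0, 15.578125), 20.944740295410156) [[393.3313373  -82.36006539]]
toothed_comb [300.9, 262.0] 0.57 1303 271 333 247 281 ((302.2903137207031, 262.80242919921875), 31.415653228759766) [[677.92195522 -25.54703888]]
one_hole_block [216.7, 74.6] 0.69 1824 188 244 46 102 ((216.26097106933594, 74.04695129394531), 28.536205291748047) [[466.94621648 -49.02244239]]
one_hole_block [472.9, 37.0] 0.21 5499 424 520 0 90 ((470.0937805175781, 37.15899658203125), 52.999446868896484) [[488.06845142 222.71090027]]
```

View pics/w1.png

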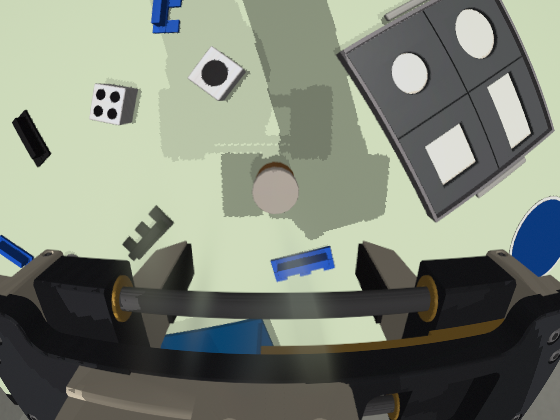

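The wrist view shows the jar at (275,188), centred between the fingers. The four-hole block is at (113,103), the toothed comb at (148,232), and the caddy is at the upper right.

Call:
servo_tool(steps=[[0.001,-0.002,-0.05,0,0,0],[0.001,-0.002,-0.1,0,0,0],[0.001,-0.002,-0.14,0,0,0],[0.001,-0.002,-0.165,0,0,0],[0.001,-0.002,-0.173,0,0,0],[0.001,-0.002,-0.173,0,0,0],[0.001,-0.002,-0.173,0,0,0]])

```text
time: 3.3
ee_pos: [591.2, -30.6, 21.8]
tcp_rot: [0.457, 3.106, 0.001]
wrist_force: [0.1, -1.2, -0.0]
finger_gap: 1.003
grip_force: 0.0
```

Call:
servo_tool(steps=[[0,0,0,0,0,0],[0,0,0,0,0,0],[0,0,0,0,0,0],[0,0,0,0,0,0],[0,0,0,0,0,0],[0,0,0,0,0,0],[0,0,0,0,0,0],[0,0,0,0,0,0],[0,0,0.01,0,0,0],[0,0,0.05,0,0,0],[0,0,0.1,0,0,0],[0,0,0.1,0,0,0]], grip=0.03, grip_force=20)

```text
time: 4.5
ee_pos: [595.1, -31.5, 127.7]
tcp_rot: [0.457, 3.096, 0.002]
wrist_force: [1.7, -0.4, -0.2]
finger_gap: 0.496
grip_force: 20.0
```

Call:
servo_tool(steps=[[-0.018,0.046,0,0,0,0],[-0.036,0.09,0,0,0,0],[-0.054,0.136,0,0,0,0],[-0.072,0.182,0,0,0,0],[-0.09,0.228,0,0,0,0],[-0.104,0.262,0,0,0,0],[-0.109,0.276,0,0,0,0],[-0.109,0.276,0,0,0,0],[-0.109,0.276,0,0,0,0],[-0.109,0.276,0,0,0,0]])

```text
time: 5.5
ee_pos: [481.9, 242.2, 120.1]
tcp_rot: [0.464, 3.107, -0.002]
wrist_force: [-0.0, -0.1, -1.2]
finger_gap: 0.496
grip_force: 20.0
```

```bash
python3 - <<'E'
from h import *
w=bot.get_calibration("wrist");s=bot.sense(); im=bot.snapshot("wrist"); cv2.imwrite("pics/w2.png",im[:,:,::-1])
print(s["ee_pos"].round(1),s["tcp_rot"].round(3))
g=cv2.cvtColor(im,cv2.COLOR_RGB2GRAY)
for q in ["jar","wide_round_insert"]:
  for d in bot.outline_of("wrist",q)[:2]:
    m=d["region"].astype(np.uint8); ys,xs=np.where(m)
    print(q,d["pixel"],round(d["confidence"],2),m.sum(),ground(w,[d["pixel"]],60,True),ground(w,[d["pixel"]],10,True))
E
```

```text
[481.9 242.2 120.1] [ 4.640e-01  3.107e+00 -2.000e-03]
jar [273.1, 261.8] 0.97 6165 [[514.36939267 230.44649631]] [[540.24800967 222.18821122]]
wide_round_insert [285.1, 185.9] 0.71 11578 [[459.83103721 255.94754635]] [[473.2340856  253.52258896]]
```

View pics/w2.png

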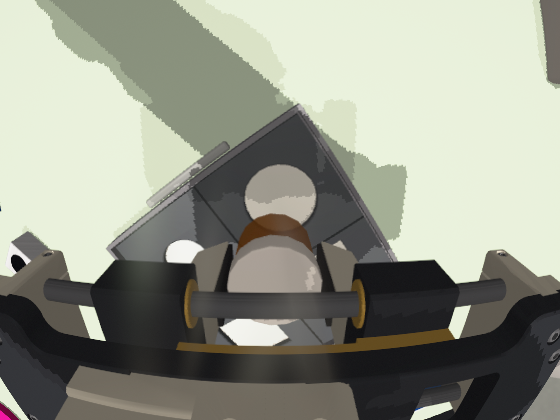

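Jar held upright above the wide pocket (pocket pale disc at (281,197)); needs +4 mm in y, then down.

Call:
servo_tool(steps=[[0,0.004,-0.03,0,0,0],[0,0.004,-0.06,0,0,0],[0,0.004,-0.075,0,0,0],[0,0.004,-0.082,0,0,0],[0,0.004,-0.085,0,0,0],[0,0.004,-0.087,0,0,0],[0,0.004,-0.088,0,0,0],[0,0.004,-0.089,0,0,0],[0,0.004,-0.09,0,0,0],[0,0.004,-0.09,0,0,0],[0,0.004,-0.09,0,0,0]])

```text
time: 6.75
ee_pos: [480.9, 248.9, 30.5]
tcp_rot: [0.458, 3.108, 0.0]
wrist_force: [0.5, -0.2, -1.0]
finger_gap: 0.499
grip_force: 20.0
```

Call:
servo_tool(steps=[[0,0,-0.001,0,0,0],[0,0,-0.002,0,0,0],[0,0,-0.002,0,0,0],[0,0,-0.002,0,0,0]])

```text
time: 7.15
ee_pos: [481.1, 248.9, 30.2]
tcp_rot: [0.458, 3.108, -0.0]
wrist_force: [-5.3, -2.8, 17.6]
finger_gap: 0.494
grip_force: 20.0
```

Call:
servo_tool(steps=[[0,0,0,0,0,0],[0,0,0,0,0,0],[0,0,0,0,0,0],[0,0,0,0,0,0],[0,0,0.04,0,0,0],[0,0,0.09,0,0,0],[0,0,0.14,0,0,0],[-0.004,-0.04,0.15,0,0,0],[-0.008,-0.09,0.15,0,0,0],[-0.012,-0.14,0.15,0,0,0],[-0.014,-0.18,0.15,0,0,0],[-0.016,-0.2,0.15,0,0,0]], grip=0.064)

```text
time: 8.35
ee_pos: [464.3, 44.4, 178.2]
tcp_rot: [-0.466, -3.107, 0.002]
wrist_force: [0.2, -0.2, -0.5]
finger_gap: 0.7
grip_force: 0.0
```

Call:
servo_tool(steps=[[-0.004,-0.05,0,0,0,0],[-0.008,-0.1,0,0,0,0],[-0.012,-0.15,0,0,0,0],[-0.015,-0.2,0,0,0,0],[-0.016,-0.222,0,0,0,0],[-0.016,-0.222,0,0,0,0],[-0.016,-0.222,0,0,0,0]], grip=0.0918)

```text
time: 9.05
ee_pos: [448.6, -173.2, 178.0]
tcp_rot: [-0.46, -3.107, -0.001]
wrist_force: [0.6, 1.3, 0.3]
finger_gap: 1.002
grip_force: 0.0
```

```bash
python3 - <<'E'
from h import *
w=bot.get_calibration("wrist");s=bot.sense(); im=bot.snapshot("wrist"); cv2.imwrite("pics/w3.png",im[:,:,::-1])
print(s["ee_pos"].round(1),s["joint_pos"].round(2))
for q in ["four_hole_block","toothed_comb"]:
  for d in bot.outline_of("wrist",q)[:3]:
    print(q,d["pixel"],round(d["confidence"],2),ground(w,[d["pixel"]],34 if q[0]=="f" else 5,True))
# dark holes
g=cv2.cvtColor(im,cv2.COLOR_RGB2GRAY); n,l,st,ce=cv2.connectedComponentsWithStats((g<60).astype(np.uint8))
for i in range(1,n):
    if 40<st[i,4]<900 and ce[i][1]<290: print(ce[i].round(1),st[i,4],ground(w,[ce[i]],34,True).round(1))
E
```

```text
[ 448.6 -173.2  178. ] [ 0.25  0.23  0.07  2.03 -0.02  0.89  1.61]
four_hole_block [276.7, 187.2] 0.69 [[ 447.83213001 -171.27403776]]
four_hole_block [541.1, 229.3] 0.62 [[600.78987852 150.44661701]]
toothed_comb [290.5, 321.7] 0.79 [[ 631.04655023 -207.59052159]]
toothed_comb [333.0, 77.9] 0.75 [[361.87171987 -85.80802391]]
toothed_comb [529.9, 163.0] 0.31 [[516.09508586 154.96814937]]
[552.6 137.1] 63 [[480.5 174.8]]
[537.5 167.8] 131 [[512.6 142.1]]
[396.1 169. ] 450 [[463.7 -51.7]]
[270.  179.1] 104 [[ 438.3 -175.1]]
[288.3 183.9] 106 [[ 447.9 -159.6]]
[133.8 190.2] 217 [[ 407.2 -312.9]]
[537.2 201.1] 72 [[556.6 140.5]]
[265.5 196.9] 102 [[ 454.  -184.5]]
[283.5 201. ] 105 [[ 463.2 -168.9]]
[167.8 222.3] 284 [[ 450.6 -290. ]]
[551.2 230.4] 172 [[610.3 172.5]]
[546.1 260.3] 117 [[657.2 167.3]]
```

View pics/w3.png

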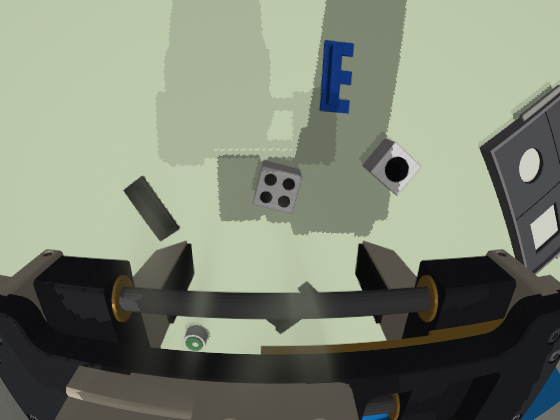

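The block with four holes is centred in view at (276,188). The one-hole block is at (392,165) and the plain comb at (152,207), both clear of the fingers. The level shows at (195,338).

Call:
servo_tool(steps=[[0.002,0.001,-0.04,0,0,-7],[0.002,0.001,-0.08,0,0,-14.3],[0.002,0.001,-0.12,0,0,-14.3],[0.002,0.001,-0.15,0,0,-14.3],[0.002,0.001,-0.162,0,0,-14.3],[0.002,0.001,-0.162,0,0,-14.3],[0.002,0.001,-0.162,0,0,-14.3]])

```text
time: 9.9
ee_pos: [451.8, -171.9, 17.2]
tcp_rot: [0.84, 3.026, 0.0]
wrist_force: [0.1, -0.6, 0.6]
finger_gap: 1.002
grip_force: 0.0
```

Call:
servo_tool(steps=[[0,0,0,0,0,0],[0,0,0,0,0,0],[0,0,0,0,0,0],[0,0,0,0,0,0],[0,0,0,0,0,0],[0,0,0,0,0,0],[0,0,0,0,0,0],[0,0,0,0,0,0],[0,0,0,0,0,0],[0,0,0.02,0,0,0],[0,0,0.06,0,0,0],[0,0,0.1,0,0,0]], grip=0.025, grip_force=25)

```text
time: 11.1
ee_pos: [449.6, -171.9, 116.4]
tcp_rot: [-0.841, -3.024, 0.0]
wrist_force: [0.4, -0.7, -1.8]
finger_gap: 0.434
grip_force: 25.0
```

Call:
servo_tool(steps=[[0.02,0.042,0.01,0,0,-5],[0.04,0.085,0.01,0,0,-10],[0.06,0.127,0.01,0,0,-15],[0.08,0.17,0.01,0,0,-20],[0.1,0.212,0.01,0,0,-26],[0.12,0.254,0.01,0,0,-32],[0.14,0.297,0.01,0,0,-38],[0.155,0.33,0.01,0,0,-41],[0.165,0.35,0.01,0,0,-41],[0.165,0.35,0.01,0,0,-41],[0.165,0.35,0.01,0,0,-41],[0.165,0.35,0.01,0,0,-41]])

```text
time: 12.3
ee_pos: [615.3, 175.7, 125.7]
tcp_rot: [-1.85, -2.539, 0.003]
wrist_force: [-0.6, -0.3, -1.5]
finger_gap: 0.436
grip_force: 25.0
```

```bash
python3 - <<'E'
from h import *
s=bot.sense(); print(s["ee_pos"].round(1),s["tcp_rot"].round(3),s["joint_pos"].round(2))
im=bot.snapshot("top"); cv2.imwrite("pics/top1.png",im[:,:,::-1])
im=bot.snapshot("wrist"); cv2.imwrite("pics/w4.png",im[:,:,::-1])
E
```

```text
[615.3 175.7 125.7] [-1.85  -2.539  0.003] [-0.44  0.56  0.16  1.67 -0.1   0.92  0.07]
```

View pics/w4.png

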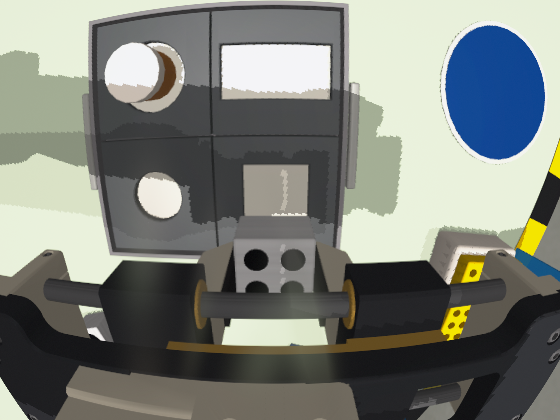

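The block is held level above the square pocket (pocket at (277,190)) with its sides parallel to it. The jar sits upright in its pocket.

Call:
servo_tool(steps=[[0,0.002,-0.04,0,0,0],[0,0.002,-0.075,0,0,0],[0,0.002,-0.09,0,0,0],[0,0.002,-0.095,0,0,0],[0,0.002,-0.097,0,0,0],[0,0.002,-0.098,0,0,0],[0,0.002,-0.099,0,0,0],[0,0.002,-0.1,0,0,0],[0,0.002,-0.1,0,0,0],[0,0.002,-0.1,0,0,0]])

```text
time: 13.4
ee_pos: [616.0, 179.9, 26.6]
tcp_rot: [1.848, 2.54, 0.001]
wrist_force: [0.5, 0.8, -1.6]
finger_gap: 0.434
grip_force: 25.0
```

Call:
servo_tool(steps=[[0,0,-0.001,0,0,0],[0,0,-0.001,0,0,0]])

```text
time: 13.6
ee_pos: [616.1, 180.0, 26.3]
tcp_rot: [1.848, 2.54, 0.001]
wrist_force: [-2.1, -0.9, 5.1]
finger_gap: 0.44
grip_force: 25.0
```

Call:
servo_tool(steps=[[0,0,0,0,0,0],[0,0,0,0,0,0],[0,0,0,0,0,0],[0,0,0,0,0,0],[0,0,0.04,0,0,0],[0,0,0.09,0,0,0],[0,0,0.14,0,0,0],[0,-0.04,0.15,0,0,0],[0,-0.09,0.15,0,0,4],[0,-0.14,0.15,0,0,9.7],[0,-0.18,0.15,0,0,9.7],[0,-0.2,0.15,0,0,9.7]], grip=0.056)

```text
time: 14.8
ee_pos: [615.4, -26.4, 175.6]
tcp_rot: [1.634, 2.681, -0.003]
wrist_force: [-0.4, 0.3, 0.1]
finger_gap: 0.614
grip_force: 0.0
```

Call:
servo_tool(steps=[[0,-0.05,0,0,0,0],[-0.002,-0.1,0,0,0,0],[-0.004,-0.15,0,0,0,0],[-0.004,-0.175,0,0,0,0],[-0.004,-0.178,0,0,0,0],[-0.004,-0.178,0,0,0,0],[-0.004,-0.178,0,0,0,0]])

```text
time: 15.5
ee_pos: [612.3, -195.9, 175.0]
tcp_rot: [-1.623, -2.689, -0.002]
wrist_force: [0.2, 0.2, -0.0]
finger_gap: 0.607
grip_force: 0.0
```

```bash
python3 - <<'E'
from h import *
w=bot.get_calibration("wrist");s=bot.sense(); im=bot.snapshot("wrist"); cv2.imwrite("pics/w5.png",im[:,:,::-1])
print(s["ee_pos"].round(1),s["tcp_rot"].round(3),s["joint_pos"].round(2))
for d in bot.outline_of("wrist","toothed_comb")[:4]:
    ys,xs=np.where(d["region"]); P=ground(w,np.c_[xs,ys],5,True)
    rc=cv2.minAreaRect(P.astype(np.float32)); print(np.round(d["pixel"]),round(d["confidence"],2),rc)
E
```

```text
[ 612.3 -195.9  175. ] [-1.623e+00 -2.689e+00 -2.000e-03] [ 0.11  0.51  0.21  1.63 -0.12  1.01  0.85]
[420.  85.] 0.72 ((700.4721069335938, -26.63060760498047), (76.3341064453125, 31.488574981689453), 87.69000244140625)
[273. 182.] 0.64 ((609.3814086914062, -199.14248657226562), (29.054443359375, 73.96561431884766), 26.894683837890625)
[130.   9.] 0.58 ((382.9574890136719, -97.73516845703125), (42.74999237060547, 21.057842254638672), 17.203933715820312)
[229. 285.] 0.41 ((623.6112060546875, -331.1323547363281), (19.48031997680664, 25.83099365234375), 14.0278902053833)
```

View pics/w5.png

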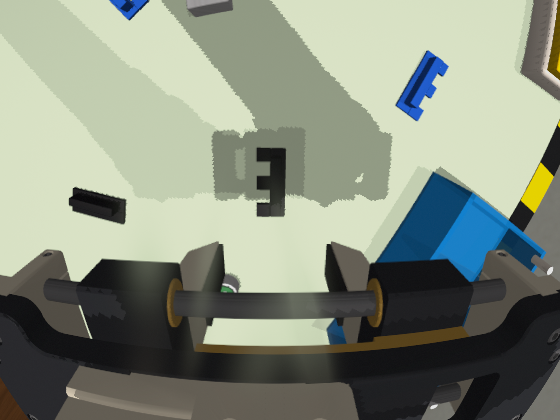

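The toothed comb is at (272,182) between the fingers, teeth to the left and ridge to the right, aligned with the tool. The level is at (231,285).

Call:
servo_tool(steps=[[0.001,-0.001,-0.04,0,0,0],[0.001,-0.001,-0.08,0,0,0],[0.001,-0.001,-0.12,0,0,0],[0.001,-0.001,-0.15,0,0,0],[0.001,-0.001,-0.163,0,0,0],[0.001,-0.001,-0.165,0,0,0],[0.001,-0.001,-0.165,0,0,0],[0.001,-0.001,-0.165,0,0,0]])

```text
time: 16.4
ee_pos: [614.6, -199.5, 12.3]
tcp_rot: [1.625, 2.685, 0.002]
wrist_force: [0.5, 0.2, 0.7]
finger_gap: 0.611
grip_force: 0.0
```

Call:
servo_tool(steps=[[0,0,0,0,0,0],[0,0,0,0,0,0],[0,0,0,0,0,0],[0,0,0,0,0,0],[0,0,0,0,0,0],[0,0,0,0,0,0],[0,0,0,0,0,0],[0,0,0,0,0,0],[0,0,0,0,0,0],[0,0,0.02,0,0,0],[0,0,0.06,0,0,0],[0,0,0.1,0,0,0]], grip=0.0, grip_force=20)

```text
time: 17.6
ee_pos: [611.8, -199.0, 110.2]
tcp_rot: [-1.626, -2.685, 0.001]
wrist_force: [1.0, 0.4, 0.1]
finger_gap: 0.105
grip_force: 20.0
```

Call:
servo_tool(steps=[[-0.003,0.042,0.02,0,0,7],[-0.006,0.084,0.02,0,0,14],[-0.009,0.126,0.02,0,0,21],[-0.012,0.168,0.02,0,0,28],[-0.015,0.21,0.02,0,0,35],[-0.018,0.252,0.02,0,0,42],[-0.021,0.294,0.02,0,0,49],[-0.024,0.336,0.02,0,0,56],[-0.027,0.378,0.02,0,0,63],[-0.03,0.42,0.02,0,0,70],[-0.031,0.46,0.02,0,0,77],[-0.031,0.482,0.02,0,0,80.5]])

```text
time: 18.8
ee_pos: [580.5, 287.5, 130.4]
tcp_rot: [0.507, -3.1, -0.004]
wrist_force: [0.1, 0.5, -0.1]
finger_gap: 0.107
grip_force: 20.0
```

Call:
servo_tool(steps=[[0,0,0,0,0,0],[0,0,0,0,0,0],[0,0,0,0,0,0]])

```text
time: 19.1
ee_pos: [582.6, 279.8, 129.9]
tcp_rot: [0.489, -3.103, 0.003]
wrist_force: [0.1, -0.5, -0.2]
finger_gap: 0.106
grip_force: 20.0
```

```bash
python3 - <<'E'
from h import *
s=bot.sense(); print(s["ee_pos"].round(1),s["tcp_rot"].round(3),s["joint_pos"].round(2))
im=bot.snapshot("wrist"); cv2.imwrite("pics/w6.png",im[:,:,::-1])
E
```

```text
[582.6 279.8 129.9] [ 4.890e-01 -3.103e+00  3.000e-03] [-0.35  0.57 -0.19  1.65  0.13  0.94  1.29]
```

View pics/w6.png

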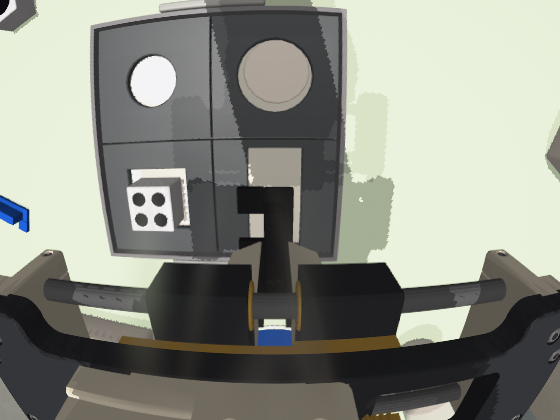

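The comb is held level and parallel to the oblong pocket (pocket at (275,170)). The block is seated in the square pocket and the jar in its own.

Call:
servo_tool(steps=[[-0.002,0.003,-0.04,0,0,0],[-0.002,0.003,-0.08,0,0,0],[-0.002,0.003,-0.1,0,0,0],[-0.002,0.003,-0.104,0,0,0],[-0.002,0.003,-0.106,0,0,0],[-0.002,0.003,-0.107,0,0,0],[-0.002,0.003,-0.108,0,0,0],[-0.002,0.003,-0.109,0,0,0],[-0.002,0.003,-0.109,0,0,0],[-0.002,0.003,-0.109,0,0,0]])

```text
time: 20.15
ee_pos: [580.1, 286.0, 21.7]
tcp_rot: [-0.495, 3.102, 0.0]
wrist_force: [-0.0, 0.7, -0.4]
finger_gap: 0.104
grip_force: 20.0
```

Call:
servo_tool(steps=[[0.001,-0.002,-0.0005,0,0,0],[0.001,-0.002,-0.001,0,0,0],[0.001,-0.002,-0.001,0,0,0]])

```text
time: 20.45
ee_pos: [581.0, 283.5, 20.2]
tcp_rot: [-0.494, 3.102, -0.0]
wrist_force: [0.1, -0.4, 0.4]
finger_gap: 0.106
grip_force: 20.0
```

Call:
servo_tool(steps=[[0,0,-0.001,0,0,0],[0,0,-0.0015,0,0,0],[0,0,-0.0015,0,0,0]])

```text
time: 20.75
ee_pos: [581.0, 283.5, 20.2]
tcp_rot: [-0.495, 3.102, -0.001]
wrist_force: [-3.7, -2.8, 9.8]
finger_gap: 0.108
grip_force: 20.0
```

Call:
servo_tool(steps=[[0,0,0,0,0,0],[0,0,0,0,0,0],[0,0,0,0,0,0],[0,0,0.04,0,0,0],[0,0,0.09,0,0,0],[0,0,0.14,0,0,0],[0,-0.03,0.15,0,0,-4],[0,-0.07,0.15,0,0,-10],[0,-0.11,0.15,0,0,-16],[0,-0.15,0.15,0,0,-22],[0,-0.19,0.15,0,0,-28],[0,-0.23,0.15,0,0,-34]], grip=0.032)

```text
time: 21.95
ee_pos: [580.6, 52.3, 168.7]
tcp_rot: [0.44, 3.111, 0.0]
wrist_force: [-0.7, -0.7, 0.3]
finger_gap: 0.35
grip_force: 0.0
```

Call:
servo_tool(steps=[[0.004,-0.045,0,0,0,-4],[0.008,-0.09,0,0,0,-8],[0.012,-0.135,0,0,0,-12],[0.016,-0.18,0,0,0,-16],[0.02,-0.225,0,0,0,-20],[0.024,-0.27,0,0,0,-24],[0.028,-0.315,0,0,0,-26],[0.032,-0.355,0,0,0,-26],[0.036,-0.38,0,0,0,-26],[0.037,-0.387,0,0,0,-26],[0.037,-0.387,0,0,0,-26],[0.037,-0.387,0,0,0,-26]], grip=0.07)

```text
time: 23.15
ee_pos: [618.2, -330.8, 168.3]
tcp_rot: [-1.119, -2.934, -0.003]
wrist_force: [0.5, 1.2, 0.4]
finger_gap: 0.762
grip_force: 0.0
```

```bash
python3 - <<'E'
from h import *
w=bot.get_calibration("wrist");s=bot.sense(); im=bot.snapshot("wrist"); cv2.imwrite("pics/w7.png",im[:,:,::-1])
print(s["ee_pos"].round(1),s["tcp_rot"].round(3),s["joint_pos"].round(2))
for d in bot.outline_of("wrist","level")[:3]:
    ys,xs=np.where(d["region"]); print(np.round(d["pixel"]),round(d["confidence"],2),len(xs),xs.min(),xs.max(),ys.min(),ys.max(),ground(w,[d["pixel"]],14,True))
E
```

```text
[ 618.2 -330.8  168.3] [-1.119 -2.934 -0.003] [ 0.35  0.61  0.16  1.47 -0.1   1.06  1.37]
[273. 190.] 0.6 759 258 287 175 206 [[ 620.78546964 -335.11150359]]
```

View pics/w7.png

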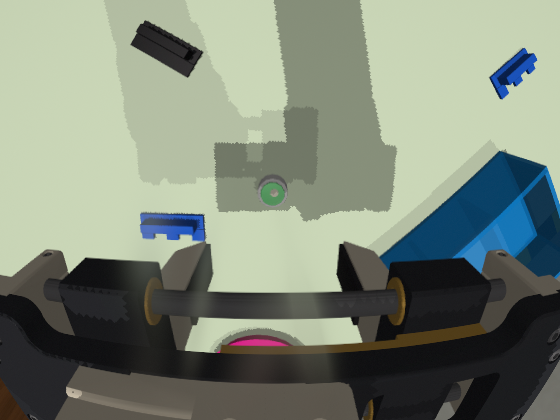

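Level at (273,190), glass up, centred between the fingers; the blue comb at (172,226) is outside the finger span.

Call:
servo_tool(steps=[[0.001,-0.003,-0.04,0,0,0],[0.001,-0.003,-0.08,0,0,0],[0.001,-0.003,-0.12,0,0,0],[0.001,-0.003,-0.145,0,0,0],[0.001,-0.003,-0.155,0,0,0],[0.001,-0.003,-0.157,0,0,0],[0.001,-0.003,-0.157,0,0,0],[0.001,-0.003,-0.157,0,0,0]])

```text
time: 24.05
ee_pos: [620.5, -336.7, 14.1]
tcp_rot: [1.121, 2.931, -0.0]
wrist_force: [0.3, -0.5, 0.2]
finger_gap: 0.764
grip_force: 0.0
```

Call:
servo_tool(steps=[[0,0,0,0,0,0],[0,0,0,0,0,0],[0,0,0,0,0,0],[0,0,0,0,0,0],[0,0,0,0,0,0],[0,0,0,0,0,0],[0,0,0,0,0,0],[0,0,0,0,0,0]], grip=0.015, grip_force=20)

```text
time: 24.85
ee_pos: [618.9, -336.1, 11.8]
tcp_rot: [-1.122, -2.934, -0.0]
wrist_force: [-0.6, -0.3, 0.8]
finger_gap: 0.321
grip_force: 20.0
```

Call:
servo_tool(steps=[[0,0,0.02,0,0,0],[0,0,0.06,0,0,0],[0,0,0.1,0,0,0],[0,0,0.11,0,0,0],[0,0,0.11,0,0,0]])

```text
time: 25.35
ee_pos: [620.8, -337.4, 125.9]
tcp_rot: [1.121, 2.928, -0.001]
wrist_force: [-0.4, 1.8, -1.1]
finger_gap: 0.319
grip_force: 20.0
```

Call:
servo_tool(steps=[[-0.009,0.042,0,0,0,0],[-0.018,0.084,0,0,0,0],[-0.028,0.127,0,0,0,0],[-0.037,0.17,0,0,0,0],[-0.046,0.212,0,0,0,0],[-0.055,0.254,0,0,0,0],[-0.065,0.297,0,0,0,0],[-0.074,0.34,0,0,0,0],[-0.083,0.382,0,0,0,0],[-0.092,0.424,0,0,0,0],[-0.1,0.46,0,0,0,0],[-0.105,0.482,0,0,0,0]])

```text
time: 26.55
ee_pos: [511.2, 149.3, 120.4]
tcp_rot: [-1.116, -2.933, 0.001]
wrist_force: [0.2, -0.3, -0.0]
finger_gap: 0.317
grip_force: 20.0
```

Call:
servo_tool(steps=[[0,0,0,0,0,0],[0,0,0,0,0,0],[0,0,0,0,0,0],[0,0,0,0,0,0]])

```text
time: 26.95
ee_pos: [514.0, 144.0, 121.4]
tcp_rot: [-1.126, -2.932, 0.002]
wrist_force: [0.2, 0.5, 0.4]
finger_gap: 0.323
grip_force: 20.0
```

```bash
python3 - <<'E'
from h import *
s=bot.sense(); print(s["ee_pos"].round(1),s["tcp_rot"].round(3),s["joint_pos"].round(2))
im=bot.snapshot("wrist"); cv2.imwrite("pics/w8.png",im[:,:,::-1])
E
```

```text
[514.  144.  121.4] [-1.126e+00 -2.932e+00  2.000e-03] [-0.38  0.4   0.06  1.95 -0.03  0.8   0.54]
```

View pics/w8.png

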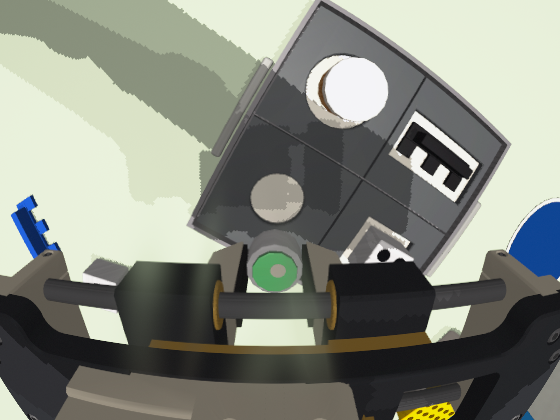

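The level is held upright over the small pocket (277,198). The comb is in the oblong pocket (438,155), and the jar and block are seated.

Call:
servo_tool(steps=[[0,0,-0.04,0,0,0],[0,0,-0.08,0,0,0],[0,0,-0.09,0,0,0],[0,0,-0.094,0,0,0],[0,0,-0.096,0,0,0],[0,0,-0.097,0,0,0],[0,0,-0.098,0,0,0],[0,0,-0.099,0,0,0],[0,0,-0.099,0,0,0],[0,0,-0.099,0,0,0]])

```text
time: 28.0
ee_pos: [514.1, 145.9, 23.1]
tcp_rot: [1.122, 2.934, 0.001]
wrist_force: [-0.4, -0.6, -0.6]
finger_gap: 0.312
grip_force: 20.0
```

Call:
servo_tool(steps=[[0,0,-0.001,0,0,0],[0,0,-0.0015,0,0,0],[0,0,-0.0015,0,0,0]])

```text
time: 28.3
ee_pos: [514.0, 145.8, 21.6]
tcp_rot: [1.123, 2.934, 0.0]
wrist_force: [-0.8, 0.1, 3.9]
finger_gap: 0.317
grip_force: 20.0
```

Call:
servo_tool(steps=[[0,0,0,0,0,0],[0,0,0,0,0,0],[0,0,0,0,0,0],[0,0,0.03,0,0,0],[0,0,0.08,0,0,0],[0,0,0.13,0,0,0],[0,0,0.18,0,0,0],[-0.03,-0.03,0.2,0,0,0],[-0.06,-0.06,0.2,0,0,0],[-0.08,-0.09,0.2,0,0,0],[-0.08,-0.12,0.2,0,0,0],[-0.08,-0.12,0.2,0,0,0]], grip=0.046)

```text
time: 29.5
ee_pos: [433.2, 21.8, 221.5]
tcp_rot: [1.131, 2.93, -0.001]
wrist_force: [0.3, -0.2, -0.8]
finger_gap: 0.502
grip_force: 0.0
```

```bash
python3 - <<'E'
from h import *
a=bot.snapshot("top")[170:265,100:230,::-1]; b=bot.snapshot("side")[120:340,190:400,::-1]
a=cv2.resize(a,(411,300),interpolation=cv2.INTER_CUBIC); b=cv2.resize(b,(286,300),interpolation=cv2.INTER_CUBIC)
cv2.imwrite("pics/end.png",np.hstack([a,b]))
E
```

```text
(no output)
```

View pics/end.png

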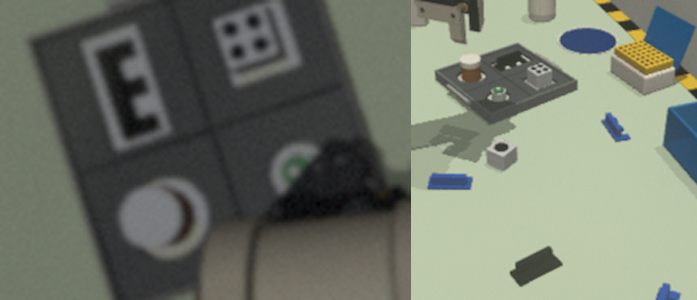

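All four items sit in their pockets in both views, and the one-hole block and plain comb have not moved.

```bash
python3 -c "
from workcell import bot
print(bot.finish_job())"
```

```text
the job is handed in; nothing more can be done
None
```

I packed the toothed comb, four-hole block, jar and level into their pockets, left the plain comb and one-hole block unmoved, and handed the job in at about 30 s; the hand-in returned no verdict.

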